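Shut, pin and hold a clamshell tacking jig

ROBOT

A 6-joint arm with a two-finger parallel gripper is mounted at the origin on the work surface. World frame = base frame: x ahead of the robot, y to its left, z up, the work surface at z = 0. Lengths are in m, angles in degrees, forces in N, time in s.
With the tool pointing down it reaches from about 0.4 to 0.825 m from the base axis. Payload 7 kg.
Tool frame: the origin (TCP) lies midway between the tips of the shut fingers; the grasp point (between the pads) lies 19 mm behind it (r.grip_point_offset is the z of the grasp point in the tool frame, in m); z points along the fingers, y is the line along which they close (so a half turn about z gives the same grasp; the last joint's range is limited). The gripper opens to 88 mm and grips with 3 to 60 N. Pads are 19 mm wide; open, the fingers measure 130 mm over their backs; the gripper's body (78 mm by 193 mm) begins 47 mm behind the grasp point.
Start: joints at [93.742, 20.546, 0.682, 0, -70.136, -16.507], TCP at [0.149, 0.658, 0.227] pointing down, gripper open.
Joint ranges: [-176.03, 176.03], [-82.01, 121.73], [-58.28, 71.71], [-173.87, 95.51], [-174.79, -0.11], [-173.66, 173.66]. Speed limits (degrees/s): [136.94, 136.94, 172.46, 180, 180, 180].

INTERFACE

Orientations are given as [roll, pitch, yaw] about the fixed x, y, z axes, in that order (R = Rz(yaw) Ry(pitch) Rx(roll)).
In Python, from plant import r, viewer, recognise, outline_of, pinpoint gives the robot as it stands.
- The arm moves only by the tool move_arm, never from a script. Its argument "targets" is a list of rows, each a list of 2 entries, a list of its own where there are three numbers: the shift along the tool's x, y, z in cm, then the turn, a rotation vector about the tool's x, y, z in rad. A call has 1 to 5 rows; each row is the pose to reach, as a shift and turn from the pose commanded when the call began, along the tool's axes at that moment; what a row does not reach only later rows make up. A row lasts 1/8 s, in which the tool goes at most 62.5 mm and 10.7 degrees, less where a joint would pass 70% of its speed; a pose out of reach is approached as far as the arm can. A call with a gripper value outside its range is refused whole. "jaw" is the finger opening in cm, from 0 to 8.76, set as the call begins (left out, the last holds). The fingers move at their own pace and stop on an object; "squeeze" is the grip in N (left out, the last holds). Time passes only in rows, so rows that repeat a pose let the fingers close. It gives the time, the measured TCP pose, the force, the opening and the grip force at its end, in the units of the state.
- r.get_state(): the state, without advancing time (a new reading comes with each control period).
- viewer.capture(name): name is "side" or "top"; returns a dict with "image" (400x640x3 uint8, blue, green, red), "intrinsics" (3x3 intrinsics, pixels), "camera_from_world" (4x4, takes a point from world to camera coordinates). Camera axes: x right, y up, looking along -z (the intrinsics and any distortion apply to the point x, -y, -z); pixel columns grow to the right and rows downward; lengths in m; the calibration is good to about 2 mm. A picture is of the moment at which its call begins. There is no depth.
- r.close_job(): hands the job in; it is judged then, once.
Trained networks look in the newest picture that a camera, given by its name, has taken for a name from the list of things; names that differ only in an ending like _2 or _b are one class to them, and where a whole thing is asked for, a point or a joint stands for the part that bears it (a point fixed in the world has none). Each returns a list of dicts, best first, with "score" (0 to 1); they miss things now and then, are a little off and sometimes report something else, mostly with a low value. They report only what shows in the picture. A call takes as long as a camera call. They do not tell look-alikes from the thing itself.
- recognise(label, camera): "box" ([left, top, right, bottom] in pixels, round what is visible of it).
- outline_of(label, camera): "mask" (400x640 bool, what is visible of it) and "box" ([left, top, right, bottom] in pixels, round what is visible of it).
- pinpoint(label, camera): "location" ([row, column] in pixels: a listed point, or the origin of a listed thing).
The state is a dict: "time_s": time; "joints": joint angles; "qd": joint speeds; "joint_torque": joint torques, N m; "tcp_pos": TCP position; "eef_rot": TCP orientation; "contact_force": force on the tool from outside, world axes, zero at the start; "moment": the same for the moment, N m; "gripper_width": finger opening in m; "gripper_force": force on a finger pad.
Only numpy, scipy, OpenCV 4.12 (cv2) and the standard library are available. Lean on these libraries where they do the work, as an engineer would, in place of code of your own. Each camera call takes 0.05 s, during which the arm holds its last target. There are 200 camera calls.

TASK

Swing the yellow upper half of the tacking jig down onto its blue lower half, then take the red-gripped locating pin from the wooden rack and push it through the aligned holes of both halves until its flange sits on the yellow half. The springs hold the halves slightly ajar, so press them fully shut and finish while still pressing, ready for the tack weld: do not let go at the end. Leave the other two pins in the rack and do not disturb the other things on the bench.

Things in the scene. Friction and masses are not known exactly. Their poses are not given: they have to be found in the camera images.
- jig: Fixed jig, lower half: blue block 125 x 120 mm (local x -65 to 60) on a steel foot plate 200 x 170 x 8 mm; its flat top (parting face) is 50 mm above the bench. Origin under the centre, on the bench; local +x points to the hinge side, away from the robot, z up. Two 28 mm aluminium tubes lie along y in its groove, ends at y = +-100 mm, tops at 48 mm. Position and yaw vary.
- lid (a joint): Hinge of the yellow upper half (12 mm thick window frame, 120 mm wide, 135 mm long from the axis, 0.25 kg), rad: 0 shut, larger = swung up; starts 0.85 to 1.3. Stiff: stays where left (friction 0.22 N m). Let go when down, sprung plungers hold it ajar at about 0.045; pushing it to 0 at the hole takes about 8 to 11 N. It springs back if released.
- lid_hinge (a point): Hinge axis (along the jig's y) at the middle of the jig, local (70, 0, 50) mm of the jig. The frame turns with the upper half: -x points along it to its front bar (85 to 135 mm from the axis, full width, with the hole in its middle), z is normal to it. Its underside lies at z = 0, its outer face at z = 12 mm.
- lid_hole (a point): Mouth of the hole in the upper half, on its outer face, in the middle of the front bar, 110 mm from the axis. The hole is 13 mm across with a chamfered mouth, goes through the 12 mm plate, axis along the point's z.
- lower_hole (a point): Mouth of the hole in the lower half, on the parting face 50 mm above the bench, jig local (-40, 0, 50) mm. 12 mm across, chamfered, upright, 42 mm deep. With the upper half down the two holes are in line.
- red_pin: The locating pin, loose, 55 to 95 g, standing upright in one of the three rack holes: steel shank 10 mm across and 40 mm long with a tapered foot, a steel flange 28 mm across and 4 mm thick, and above it a round red grip 18 mm across and 42 mm tall (46 mm from the flange's underside to the top). Origin on the axis at the flange's underside, z up along the grip.
- pin_tip (a point): The lower end of the red pin's shank, 40 mm below its origin.
- rack: Fixed wooden pin rack 60 x 200 x 50 mm, origin under its centre; three 15 mm upright through holes at local y = -65, 0 and +65 mm hold the three pins, flanges resting on its top 50 mm above the bench. Which pin stands in which hole changes. Placed with a different position and yaw each time.
- green_pin: Like the red pin but with a green grip and a 13.5 mm shank, which does not fit the jig; stays in the rack. Origin at its flange's underside.
- black_pin: Like the green pin with a black grip; stays in the rack. Origin at its flange's underside.
- hammer: Bystander: hammer lying on the bench to the robot's right. Origin under its middle.
- brush: Bystander: brush lying on the bench between jig and rack. Origin under its middle.
- square_tube: Bystander: 40 mm aluminium square tube standing 110 mm tall beyond the jig. Origin under its centre.
- angle_offcut: Bystander: aluminium angle 40 x 40 x 100 mm lying beyond the jig. Origin at its corner.
- spray_can: Bystander: blue spray can 60 mm across, 184 mm tall, to the robot's right. Origin under its centre.
- nut_jar: Bystander: amber jar 64 mm across, 80 mm tall, beyond the rack. Origin under its centre.
Not all that is in view belongs to the job. Leave any turquoise look-alike of the red_pin alone.

How it is judged (in metres and radians):
On the way, in this order (a step that is already met when the one before it is completed fails the run):
1. the upper half is swung down onto the spring plungers (below 0.08 rad) (value of joint lid below 0.08 rad), for 0.2 s.
2. the red pin has passed through the upper half and at least 10 mm into the lower hole (z of pin_tip in the frame of lower_hole below -0.01 m and horizontal distance between pin_tip and lower_hole below 0.004 m and angle between the z axis of red_pin and the z axis of jig, either way round below 0.1 rad), for 0.2 s.
At the end, for the whole second after the job is handed in: The robot still presses (over 2 N on pin or upper half), keeping the upper half within 0.015 rad of shut; the red pin is upright (0.1 rad) in both holes, tip within 4 mm of the hole axis and 22 mm or more below the parting face, flange within 4 mm of the upper half (value of joint lid below 0.015 rad and z of red_pin in the frame of lid_hole below 0.004 m and z of pin_tip in the frame of lower_hole below -0.022 m and horizontal distance between pin_tip and lower_hole below 0.004 m and angle between the z axis of red_pin and the z axis of jig, either way round below 0.1 rad and (contact force between any of the arm, the fingers and lid above 2 N or contact force between any of the fingers, the arm and red_pin above 2 N)); the arm keeps its last pose, push and grip.
It fails at once if the green or black pin is lifted or moved more than 20 mm from its place in the rack (distance of any of green_pin, black_pin from where it was at the start of the episode above 0.02 m).
It fails at once if another thing on the bench is moved more than 50 mm (distance of any of hammer, brush, square_tube, angle_offcut, spray_can, nut_jar from where it was at the start of the episode above 0.05 m).
It also fails if it takes over 54 s, if anything falls off the work surface, if the arm or the gripper's body presses on something with over 40 N, if the wrist force passes 120 N, or if a joint passes its speed limit or range.

## Working session

There is one attempt and no reset: what is moved stays moved. The work goes in short steps, Python scripts to look and compute and a tool call to move; the robot and the scene stay as the last step left them, time stands still between calls to the robot, and variables do not carry over. Pictures are saved under pics/ and viewed, at most 10 in all, crops included, and the job is handed in when it is done.

Besides the shell and the picture viewer there is one more tool, called after ">>>" as name(argument=value, ...) on one line, values as JSON. move_arm: Moves the arm, as the interface text tells. Its arguments: {"type":"object","properties":{"targets":{"type":"array","items":{"type":"array"}},"jaw":{"type":"number"},"squeeze":{"type":"number"}},"required":["targets"]}

```bash
ls; mkdir -p pics; python3 - <<'E'
from plant import r,viewer,recognise,outline_of,pinpoint
import cv2
print(r.get_state(), r.grip_point_offset)
for c in("side","top"):
    d=viewer.capture(c);cv2.imwrite(f"pics/{c}0.png",d["image"]);print(d["intrinsics"],d["camera_from_world"])
    for l in("lid_hole","lower_hole","lid_hinge","red_pin","green_pin","black_pin","jig","rack"):
        print(c,l,[(x["location"],round(x["score"],2)) for x in pinpoint(l,c)][:3])
E
```

```text
pics
{'time_s': 0.0, 'joints': array([ 9.37404437e+01,  2.05908745e+01,  6.33475755e-01, -2.02852946e-02,
       -7.01363833e+01, -1.65073284e+01]), 'qd': array([-0.00699272,  0.03909871,  0.03906695,  0.09303296, -0.01867939,
       -0.08099005]), 'joint_torque': array([-9.23497246e-04, -5.82717991e+01,  2.93057799e+01,  6.99729323e+00,
        7.03147991e-03, -1.64432313e-04]), 'tcp_pos': array([0.14907752, 0.65782217, 0.22562624]), 'eef_rot': array([ 1.79904665e+02, -8.36614682e-03, -1.27737859e+01]), 'contact_force': array([ 0.69444473, -0.89393842,  0.07305614]), 'moment': array([0.04282188, 0.03222778, 0.03740073]), 'gripper_force': 0.0, 'gripper_width': 0.08744568059545356} -0.0188
[[465.3346967    0.         316.78994431]
 [  0.         465.3346967  201.11844973]
 [  0.           0.           1.        ]] [[-0.98859896 -0.15044886 -0.00610195  0.55597643]
 [ 0.10117911 -0.69376797  0.71305595 -0.12140229]
 [-0.11151179  0.70430898  0.70108058 -1.21366913]
 [ 0.          0.          0.          1.        ]]
side lid_hole [([149.0, 318.1], 0.88)]
side lower_hole [([178.5, 342.5
[... 409 characters left out ...]
     515.58858781 201.98640803]
 [  0.           0.           1.        ]] [[-0.00519243 -0.99998396  0.00226019 -0.02044157]
 [ 0.98903235 -0.00480191  0.14762096 -0.5664098 ]
 [-0.14760774  0.00300191  0.98904143 -1.38322922]
 [ 0.          0.          0.          1.        ]]
top lid_hole [([187.9, 363.7], 0.78)]
top lower_hole []
top lid_hinge [([174.8, 362.7], 0.96), ([232.7, 219.7], 0.54), ([190.0, 451.4], 0.49)]
top red_pin [([238.3, 174.4], 0.64), ([271.1, 152.8], 0.54), ([246.8, 142.0], 0.49)]
top green_pin [([236.0, 199.5], 0.61)]
top black_pin [([231.5, 219.0], 0.63)]
top jig [([205.5, 356.6], 0.58)]
top rack [([235.0, 203.0], 0.65), ([228.1, 281.6], 0.56), ([218.4, 354.8], 0.24)]
```

View pics/side0.png

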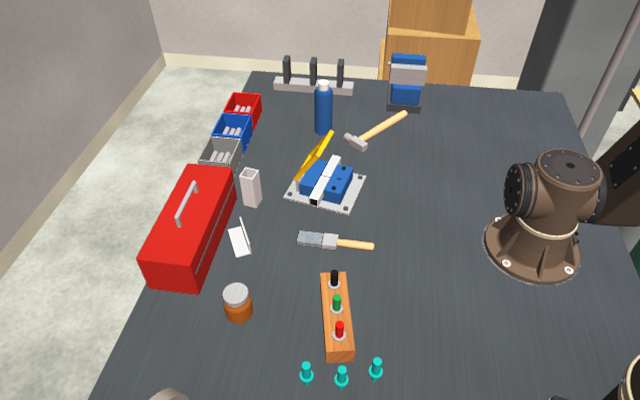

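View pics/top0.png

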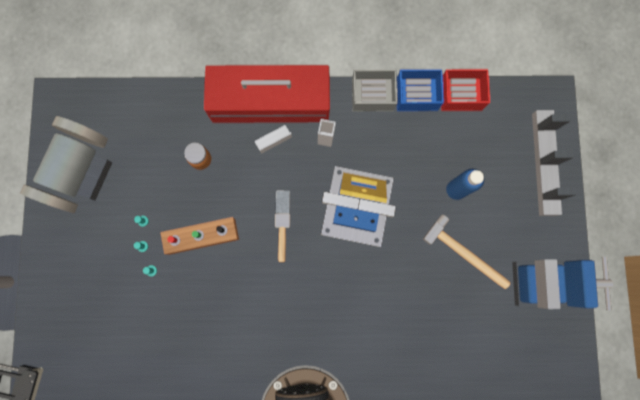

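The red pin candidates are the red grip in the rack (side 340,328; top 172,239) and three turquoise look-alikes (side 306,372; 342,377; 376,368). I choose the one in the rack with the red grip. Next I'll compute positions and check it in a close crop.

```bash
cat > h.py <<'E'
import numpy as np,cv2
from plant import r,viewer,recognise,outline_of,pinpoint
def ray(d,rc):
    M=d["camera_from_world"];K=d["intrinsics"];R=M[:3,:3]
    p=np.array([(rc[1]-K[0,2])/K[0,0],(rc[0]-K[1,2])/K[1,1],1.])
    return -R.T@M[:3,3], R.T@(p*[1,-1,-1])
def plane(d,rc,z):
    o,v=ray(d,rc);return o+v*(z-o[2])/v[2]
def proj(d,P):
    M=d["camera_from_world"];K=d["intrinsics"];q=M[:3,:3]@np.asarray(P,float)+M[:3,3]
    q=q*[1,-1,-1];u=K@q;return u[:2]/u[2]
def tri(ds,rcs):
    A=np.zeros((3,3));b=np.zeros(3)
    for d,rc in zip(ds,rcs):
        o,v=ray(d,rc);v/=np.linalg.norm(v);P=np.eye(3)-np.outer(v,v);A+=P;b+=P@o
    return np.linalg.solve(A,b)
E
python3 - <<'E'
from h import *
np.set_printoptions(precision=4,suppress=True)
s=viewer.capture("side");t=viewer.capture("top")
print("hinge",tri([s,t],[[173.1,302.9],[174.8,362.7]]),plane(s,[173.1,302.9],.05),plane(t,[174.8,362.7],.05))
print("lidhole",tri([s,t],[[149,318.1],[187.9,363.7]]))
print("lower",plane(s,[178.5,342.5],.05))
print("jig",plane(s,[186.7,328.4],0),plane(t,[205.5,356.6],0))
for n,a,b in(("red",[334.6,339.9],[238.3,174.4]),("green",[307.7,335.6],[236,199.5]),("black",[284,334.1],[231.5,219])):
    print(n,tri([s,t],[a,b]),plane(s,a,.05),plane(t,b,.05))
# colour centroids of grips
for d,n in((s,"s"),(t,"t")):
    hsv=cv2.cvtColor(d["image"],cv2.COLOR_BGR2HSV)
    m=((hsv[...,0]<8)|(hsv[...,0]>172))&(hsv[...,1]>150)&(hsv[...,2]>100)
    N,l,st,c=cv2.connectedComponentsWithStats(m.astype(np.uint8))
    print(n,[(st[i].tolist(),c[i].round(1).tolist()) for i in range(1,N) if 15<st[i][4]<600])
a=cv2.resize(s["image"][255:395,285:395],None,fx=3.5,fy=3.5,interpolation=2)
b=cv2.resize(t["image"][160:250,315:405],(490,490),interpolation=2)[:490]
cv2.imwrite("pics/crop1.png",np.hstack([a,b])[:, :800] if 0 else cv2.resize(np.hstack([a,b]),None,fx=.9,fy=.9))
E
```

```text
hinge [ 0.6356 -0.1638  0.0389] [ 0.6258 -0.1498  0.05  ] [ 0.6406 -0.1627  0.05  ]
lidhole [ 0.5846 -0.1554  0.1398]
lower [ 0.5092 -0.143   0.05  ]
jig [ 0.5512 -0.1565  0.    ] [ 0.5619 -0.1487  0.    ]
red [0.463  0.3519 0.0539] [0.4594 0.35   0.05  ] [0.4671 0.3528 0.05  ]
green [0.4749 0.2851 0.0483] [0.4764 0.286  0.05  ] [0.473  0.2848 0.05  ]
black [0.4856 0.2303 0.0593] [0.4876 0.2236 0.05  ] [0.4851 0.232  0.05  ]
s [([335, 321, 9, 17, 120], [339.2, 328.5])]
t [([167, 236, 9, 6, 40], [171.0, 239.0])]
```

View pics/crop1.png

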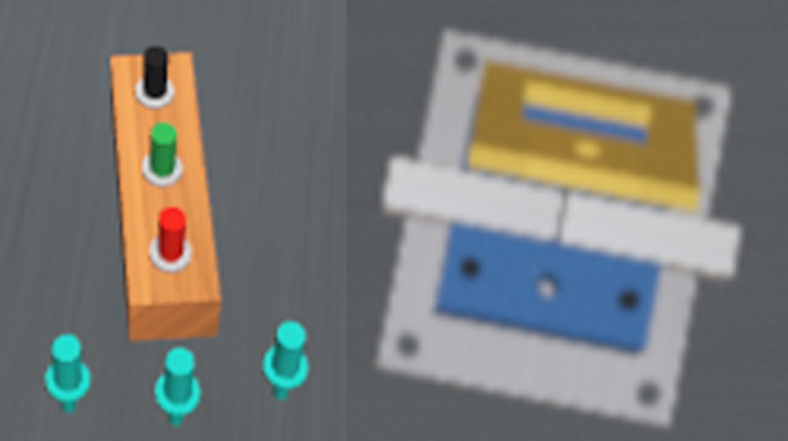

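```bash
cat > fit.py <<'E'
from h import *
from scipy.optimize import least_squares
np.set_printoptions(precision=4,suppress=True)
s=viewer.capture("side");t=viewer.capture("top")
c=np.array([(445,30),(730,88),(670,424),(377,365)],float); c=np.c_[315+(c[:,0]-346.5)/4.9,160+c[:,1]/4.9]-.4
L=[(100,85,8),(100,-85,8),(-100,-85,8),(-100,85,8)]
obs=[(t,L[i],c[i],1) for i in range(4)]
obs+=[(t,(-40,0,50),(355.6,218.2),1),(s,(-40,0,50),(342.5,178.5),1),(s,(70,0,50),(302.9,173.1),.3),(t,(70,0,50),(362.7,174.8),.3),(s,(0,0,0),(328.4,186.7),.3)]
def W(p,l):
    cy,sy=np.cos(p[2]),np.sin(p[2]);l=np.array(l)/1000
    return np.array([p[0]+cy*l[0]-sy*l[1],p[1]+sy*l[0]+cy*l[1],l[2]])
def lid(q,l):return (70+np.cos(q)*l[0]+np.sin(q)*l[2],l[1],50-np.sin(q)*l[0]+np.cos(q)*l[2])
def res(p):
    e=[w*(proj(d,W(p,l))-o) for d,l,o,w in obs]
    for d,o in((s,(318.1,149)),(t,(363.7,187.9))): e.append(.7*(proj(d,W(p,lid(p[3],(-110,0,12))))-o))
    return np.concatenate(e)
f=least_squares(res,[.55,-.155,-.17,1.],loss="soft_l1");print(f.x,np.degrees(f.x[2]));print(res(f.x).reshape(-1,2))
p=f.x
print("lower",W(p,(-40,0,50)),"lidhole",W(p,lid(p[3],(-110,0,12))))
# rack
rk=[(s,-65,(339.2,328.5),73),(t,-65,(171.5,239),73)]
def rres(q):
    e=[]
    for k,a,b in((1,[334.6,339.9],[238.3,174.4]),(0,[307.7,335.6],[236,199.5]),(-1,[284,334.1],[231.5,219])):
        P=[q[0]-np.sin(q[2])*k*.065,q[1]+np.cos(q[2])*k*.065,.05]
        e+=[proj(s,P)-a[::-1],proj(t,P)-b[::-1]]
    for d,o in((s,(339.2,328.5)),(t,(171.,239))):
        e+=[proj(d,[q[0]-np.sin(q[2])*.065,q[1]+np.cos(q[2])*.065,.075])-o]
    return np.concatenate(e)
g=least_squares(rres,[.475,.286,.15],loss="soft_l1");q=g.x;print(q,rres(q).reshape(-1,2))
print("red",q[0]-np.sin(q[2])*.065,q[1]+np.cos(q[2])*.065,"yaw",np.degrees(q[2]))
E
python3 fit.py
```

```text
[ 0.5599 -0.1495 -0.2039  1.0238] -11.685445840770292
[[-0.2915  0.3329]
 [ 0.0402  0.0429]
 [-0.2201  0.3292]
 [-0.0537  0.3733]
 [ 0.1858 -0.3735]
 [-4.06   -0.0266]
 [-0.0262 -0.9475]
 [ 0.1348  1.2954]
 [-0.9596  0.3884]
 [-0.2925 -2.0319]
 [-0.0171  0.9685]]
lower [ 0.5207 -0.1414  0.05  ] lidhole [ 0.5824 -0.1542  0.1502]
[0.4745 0.2875 0.1913] [[-1.3746  0.4   ]
 [ 0.474   1.8158]
 [ 0.7645  0.6873]
 [-1.0002 -0.5429]
 [ 0.2898  0.0674]
 [ 3.0577 -0.6882]
 [-0.3534  0.3366]
 [ 1.4218  0.4182]]
red 0.4621807966350175 0.35133820695235435 yaw 10.958710234109796
```

The crop confirms the pin in the rack: red grip and silver flange, nearest end. The jig is yawed about -11.7° and its lid is at about 1.02 rad. I'll go behind the lid with the fingers shut.

>>> move_arm(targets=[[[4, 4.3, 0], [0, 0, 0]], [[8.1, 8.7, 0], [0, 0, 0]], [[12.1, 13, 0], [0, 0, 0]], [[16.2, 17.4, 0], [0, 0, 0]], [[20.2, 21.7, 0], [0, 0, 0]]], jaw=0)

```text
time_s: 1.72
tcp_pos: [0.2989, 0.4003, 0.2269]
eef_rot: [-180.0, -0.0, -12.7]
contact_force: [1.0, 0.4, 0.4]
gripper_width: 0.0432
gripper_force: 0.0
```

>>> move_arm(targets=[[[4, 4.3, 0], [0, 0, 0]], [[8.1, 8.7, 0], [0, 0, 0]], [[12.1, 13, 0], [0, 0, 0]], [[16.2, 17.4, 0], [0, 0, 0]], [[20.2, 21.7, 0], [0, 0, 0]]])

```text
time_s: 2.35
tcp_pos: [0.448, 0.1441, 0.2271]
eef_rot: [-179.9, -0.1, -12.7]
contact_force: [0.3, 0.9, 0.2]
gripper_width: 0.0007
gripper_force: 0.0
```

>>> move_arm(targets=[[[4, 4.3, 0], [0, 0, 0]], [[8.1, 8.7, 0], [0, 0, 0]], [[12.1, 13, 0], [0, 0, 0]], [[16.2, 17.4, 0], [0, 0, 0]], [[20.2, 21.7, 0], [0, 0, 0]]])

```text
time_s: 2.98
tcp_pos: [0.5973, -0.1125, 0.2268]
eef_rot: [-180.0, -0.0, -12.8]
contact_force: [0.6, 1.5, -0.4]
gripper_width: 0.0004
gripper_force: 0.0
```

>>> move_arm(targets=[[[4.1, 4.4, 0], [0, 0, -0.019]], [[4.1, 4.4, 0], [0, 0, -0.019]]])

```text
time_s: 3.22
tcp_pos: [0.6275, -0.1661, 0.225]
eef_rot: [179.9, 0.1, -11.9]
contact_force: [-0.6, 0.8, 0.0]
gripper_width: 0.0003
gripper_force: 0.0
```

>>> move_arm(targets=[[[0, 0, 4], [0, 0, 0]], [[0, 0, 7.5], [0, 0, 0]], [[-2, 0, 7.5], [0, 0, 0]], [[-3.2, 0, 7.5], [0, 0, 0]], [[-3.7, 0, 7.5], [0, 0, 0]]])

```text
time_s: 3.85
tcp_pos: [0.5903, -0.1546, 0.1526]
eef_rot: [-180.0, -0.1, -11.6]
contact_force: [-0.4, -0.0, -0.5]
gripper_width: 0.0002
gripper_force: 0.0
```

>>> move_arm(targets=[[[-1.1, 0, 0.6], [0, 0, 0]], [[-2.1, 0, 1.3], [0, 0, 0]], [[-2.9, 0, 2.0], [0, 0, 0]], [[-3.7, 0, 2.9], [0, 0, 0]], [[-4.4, 0, 3.8], [0, 0, 0]]])

```text
time_s: 4.47
tcp_pos: [0.5465, -0.146, 0.1127]
eef_rot: [180.0, 0.0, -11.7]
contact_force: [0.9, 0.1, 0.9]
gripper_width: 0.0003
gripper_force: 0.5
```

>>> move_arm(targets=[[[-0.6, 0, 0.9], [0, 0, 0]], [[-1.1, 0, 2.0], [0, 0, 0]], [[-1.5, 0, 3.0], [0, 0, 0]], [[-1.8, 0, 4.1], [0, 0, 0]], [[-1.9, 0, 4.6], [0, 0, 0]]])

```text
time_s: 5.1
tcp_pos: [0.5281, -0.1423, 0.0666]
eef_rot: [180.0, 0.1, -11.7]
contact_force: [-1.9, 1.1, 5.6]
gripper_width: 0.0
gripper_force: 2.9
```

>>> move_arm(targets=[[[0, 0, 0.1], [0, 0, 0]], [[0, 0, 0.1], [0, 0, 0]], [[0, 0, 0], [0, 0, 0]], [[0, 0, -5], [0, 0, 0]], [[0, 0, -11], [0, 0, 0]]])

```text
time_s: 5.72
tcp_pos: [0.5281, -0.1423, 0.1781]
eef_rot: [180.0, 0.1, -11.7]
contact_force: [0.9, 0.1, -0.2]
gripper_width: 0.0006
gripper_force: 0.0
```

>>> move_arm(targets=[[[-1, -6, 0], [0, 0, 0]], [[-1.5, -12, 0], [0, 0, 0]], [[-2, -18, 0], [0, 0, 0]], [[-2.5, -24, 0], [0, 0, 0]], [[-3, -30, 0], [0, 0, 0]]], jaw=5)

```text
time_s: 6.35
tcp_pos: [0.5603, 0.1598, 0.1781]
eef_rot: [-179.9, -0.1, -11.7]
contact_force: [0.9, -0.3, 0.2]
gripper_width: 0.0446
gripper_force: 0.0
```

```bash
python3 - <<'E'
from h import *
s=viewer.capture("side");t=viewer.capture("top")
np.set_printoptions(precision=4,suppress=True)
for l in("lid_hole","lid_hinge","lower_hole"):
    a=pinpoint(l,"side")[:1];b=pinpoint(l,"top")[:1]
    print(l,a,b, plane(s,a[0]["location"],.066) if a else 0, plane(t,b[0]["location"],.066) if b else 0)
print(r.get_state()["tcp_pos"],r.get_state()["eef_rot"])
a=cv2.resize(s["image"][140:220,275:375],None,fx=4,fy=4,interpolation=2)
b=cv2.resize(t["image"][165:245,315:415],None,fx=4,fy=4,interpolation=2)
cv2.imwrite("pics/crop2.png",np.hstack([a,b]))
E
```

```text
lid_hole [{'location': [176.2, 337.2], 'score': 0.79}] [{'location': [216.0, 354.4], 'score': 0.95}] [ 0.5236 -0.1326  0.066 ] [ 0.5238 -0.1363  0.066 ]
lid_hinge [] [{'location': [178.3, 366.7], 'score': 0.78}] 0 [ 0.6276 -0.1718  0.066 ]
lower_hole [{'location': [175.4, 339.6], 'score': 0.98}] [{'location': [216.4, 354.3], 'score': 0.58}] [ 0.5173 -0.137   0.066 ] [ 0.5227 -0.136   0.066 ]
[0.56   0.1566 0.1777] [-179.9897   -0.0079  -11.7472]
```

View pics/crop2.png

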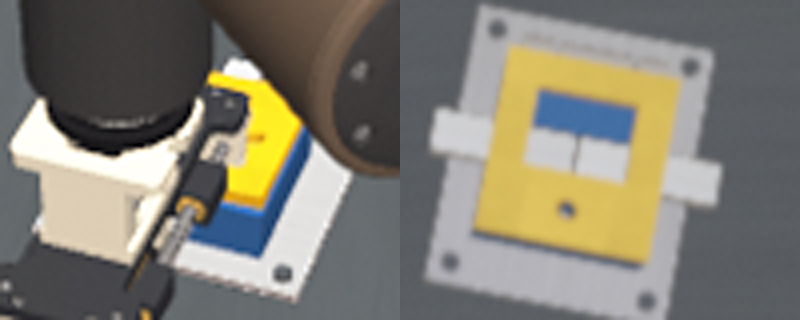

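The lid is down, with its hole at top pixel about (356,217). Now I'll refine the red pin position.

```bash
python3 - <<'E'
from h import *
np.set_printoptions(precision=4,suppress=True)
s=viewer.capture("side");t=viewer.capture("top");C={}
for d,n in((s,"s"),(t,"t")):
    hsv=cv2.cvtColor(d["image"],cv2.COLOR_BGR2HSV)
    m=((hsv[...,0]<8)|(hsv[...,0]>172))&(hsv[...,1]>130)&(hsv[...,2]>80)
    N,l,st,c=cv2.connectedComponentsWithStats(m.astype(np.uint8))
    print(n,[(st[i].tolist(),c[i].round(1).tolist()) for i in range(1,N) if 15<st[i][4]<600])
for z in(.07,.075,.08): print(z,plane(s,[328.5,339.2],z),plane(t,[239,171],z))
print(tri([s,t],[[328.5,339.2],[239,171]]))
print(plane(t,[216.9,356.4],.067))
E
```

```text
s [([336, 321, 8, 17, 120], [339.2, 328.6])]
t [([167, 236, 10, 7, 44], [171.0, 239.0])]
0.07 [0.4617 0.3475 0.07  ] [0.4637 0.3565 0.07  ]
0.075 [0.4615 0.3505 0.075 ] [0.4633 0.3552 0.075 ]
0.08 [0.4613 0.3534 0.08  ] [0.4629 0.3538 0.08  ]
[0.4621 0.3537 0.0806]
[ 0.5212 -0.1416  0.067 ]
```

>>> move_arm(targets=[[[-4.3, -4.3, 0], [0, 0, 0]], [[-8.3, -8.6, 0], [0, 0, 0]], [[-11.6, -13, 0], [0, 0, 0]], [[-13.6, -17.2, 0], [0, 0, 0]], [[-13.6, -17.2, 1], [0, 0, 0]]], jaw=4)

```text
time_s: 7.48
tcp_pos: [0.4616, 0.3562, 0.1682]
eef_rot: [-179.9, -0.1, -11.5]
contact_force: [-0.0, -0.7, 0.6]
gripper_width: 0.0402
gripper_force: 0.0
```

>>> move_arm(targets=[[[0, 0, 0], [0, 0, 0]], [[0, 0, 4], [0, 0, 0]], [[0, 0, 8], [0, 0, 0]], [[0, 0, 10.8], [0, 0, 0]], [[0, 0, 10.8], [0, 0, 0]]])

```text
time_s: 8.1
tcp_pos: [0.4613, 0.351, 0.0579]
eef_rot: [179.8, 0.1, -11.8]
contact_force: [0.0, 0.1, 0.4]
gripper_width: 0.04
gripper_force: 0.0
```

>>> move_arm(targets=[[[0, 0, 0], [0, 0, 0]], [[0, 0, 0], [0, 0, 0]], [[0, 0, 0], [0, 0, 0]], [[0, 0, 0], [0, 0, 0]], [[0, 0, 0], [0, 0, 0]]], jaw=0, squeeze=40)

```text
time_s: 8.72
tcp_pos: [0.4621, 0.354, 0.0608]
eef_rot: [-179.9, -0.1, -11.6]
contact_force: [-1.0, -1.7, 7.2]
gripper_width: 0.0172
gripper_force: 40.0
```

>>> move_arm(targets=[[[0, 0, -2], [0, 0, 0]], [[0, 0, -6], [0, 0, 0]], [[0, 0, -10], [0, 0, 0]], [[0, 0, -12], [0, 0, 0]], [[1.7, 5.2, -12], [0, 0, 0]]])

```text
time_s: 9.35
tcp_pos: [0.4687, 0.3018, 0.1816]
eef_rot: [-179.8, -0.1, -11.5]
contact_force: [0.2, -1.3, -1.1]
gripper_width: 0.0173
gripper_force: 40.0
```

>>> move_arm(targets=[[[1.8, 5.3, 0], [0, 0, 0]], [[3.5, 10.5, 0], [0, 0, 0]], [[5.3, 15.8, 0], [0, 0, 0]], [[7.1, 21, 0], [0, 0, 0]], [[8.8, 26.2, 0], [0, 0, 0]]])

```text
time_s: 9.98
tcp_pos: [0.5009, 0.0233, 0.18]
eef_rot: [-180.0, -0.0, -11.6]
contact_force: [0.9, 0.6, -1.4]
gripper_width: 0.017
gripper_force: 40.0
```

>>> move_arm(targets=[[[1.8, 5.3, 0], [0, 0, 0]], [[3.5, 10.5, 1], [0, 0, 0]], [[5.3, 15.8, 2], [0, 0, 0]], [[5.3, 15.8, 3], [0, 0, 0]], [[5.3, 15.8, 3.5], [0, 0, 0]]])

```text
time_s: 10.6
tcp_pos: [0.5203, -0.1408, 0.1439]
eef_rot: [-180.0, 0.0, -11.7]
contact_force: [-0.2, 0.5, -0.4]
gripper_width: 0.0174
gripper_force: 40.0
```

```bash
python3 - <<'E'
from h import *
np.set_printoptions(precision=4,suppress=True)
s=viewer.capture("side");t=viewer.capture("top")
print(r.get_state()["tcp_pos"],r.get_state()["eef_rot"],r.get_state()["gripper_width"])
for l in("pin_tip","red_pin","lid_hole"):
    print(l,[[(x["location"],x["score"]) for x in pinpoint(l,c)][:2] for c in("side","top")])
T=r.get_state()["tcp_pos"]
for z in(-.05,-.01): print(proj(s,T+[0,0,z]),proj(t,T+[0,0,z]))
a=cv2.resize(s["image"][120:220,290:390],None,fx=4,fy=4,interpolation=2)
b=cv2.resize(t["image"][155:255,305:405],None,fx=4,fy=4,interpolation=2)
cv2.imwrite("pics/crop3.png",np.hstack([a,b]))
E
```

```text
[ 0.5205 -0.1398  0.1442] [179.9979   0.0497 -11.6254] 0.017142200714323295
pin_tip [[([379.7, 370.9], 0.79), ([382.8, 306.9], 0.72)], [([223.6, 146.2], 0.58), ([246.4, 147.9], 0.45)]]
red_pin [[([372.0, 375.9], 0.81), ([375.1, 304.0], 0.71)], [([244.8, 141.4], 0.63), ([268.7, 150.8], 0.51)]]
lid_hole [[([173.6, 336.6], 0.68), ([320.3, 335.0], 0.3)], [([214.6, 352.8], 0.63)]]
[338.633  166.7876] [356.6676 215.6551]
[339.0242 155.6283] [358.0183 213.7684]
```

View pics/crop3.png

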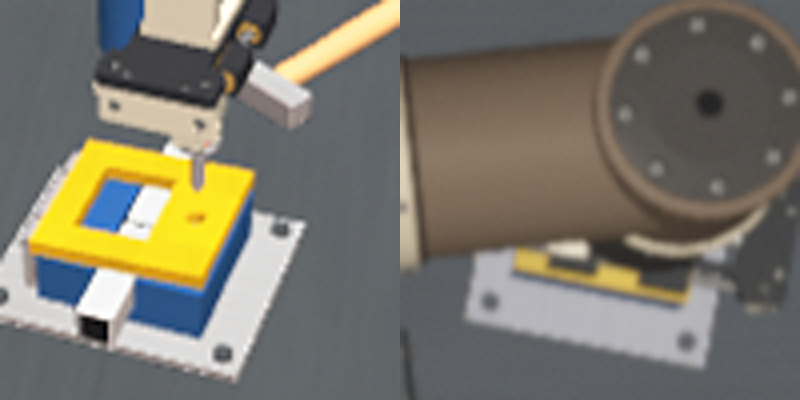

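Side view: the tip is at (339,167), just above the hole at (338.6,174). I'll measure the hole at subpixel level.

```bash
python3 - <<'E'
from h import *
np.set_printoptions(precision=4,suppress=True)
s=viewer.capture("side");im=s["image"].astype(float)
g=im[168:180,330:348,2]
print(g.astype(int))
med=np.median(g);w=np.clip(med-25-g,0,None);w[:3]=0
yy,xx=np.mgrid[168:180,330:348];c=[(w*yy).sum()/w.sum(),(w*xx).sum()/w.sum()];print(c)
print(plane(s,c,.0665),r.get_state()["tcp_pos"])
g=im[158:172,332:346].mean(2);print(g.astype(int))
for P in([.521,-.1415,.0665],[.5205,-.1398,.0665]):print(proj(s,P))
E
```

```text
[[247 247 250 253 253 253 253 254 251 255 254 253 253 253 253 252 252 252]
 [246 247 252 253 253 253 253 253 253 253 253 253 253 253 253 253 253 253]
 [247 250 252 252 253 253 253 253 253 253 253 253 253 253 253 253 253 253]
 [249 252 253 253 253 253 253 253 253 253 253 253 253 253 253 253 253 254]
 [251 253 253 253 253 253 253 253 253 253 253 253 253 253 253 253 253 255]
 [252 253 253 253 253 253 253 246 243 243 241 248 253 253 253 253 254 255]
 [253 253 253 253 253 254 247 232 229 216 198 244 253 253 253 253 255 253]
 [253 253 253 253 253 253 250 244 234 232 236 253 254 253 253 254 255 242]
 [253 253 253 253 253 253 254 254 249 251 254 254 253 253 254 255 254 222]
 [253 253 253 253 253 253 254 254 254 254 254 253 253 253 254 255 243 174]
 [253 253 253 253 254 254 253 253 253 253 253 254 253 254 255 254 224 124]
 [252 253 253 253 254 254 253 253 253 253 254 254 254 254 255 243 175  87]]
[np.float64(177.9009900990099), np.float64(346.1014851485148)]
[ 0.4979 -0.1285  0.0665] [ 0.5211 -0.1401  0.145 ]
[[242 242 246 228 206 170 139 146 165 148 133 110 100 101]
 [180 198 217 222 240 184 140 152 137 110  96  95  98  99]
 [168 168 166 167 169 148 133 153 139 152 144 139 120 108]
 [171 170 169 169 171 153 137 153 149 180 173 173 166 162]
 [170 169 170 171 173 152 137 152 147 178 171 172 171 172]
 [170 170 170 172 173 146 133 153 143 177 171 170 171 172]
 [158 162 168 171 173 147 134 150 139 175 171 170 171 172]
 [124 140 165 173 172 184 149 148 153 174 171 171 171 171]
 [121 156 172 173 172 204 157 145 177 172 171 170 171 171]
 [178 172 174 173 172 165 158 170 179 173 171 172 172 171]
 [222 176 172 172 173 173 171 173 173 173 172 173 173 172]
 [210 169 172 172 172 173 172 172 173 173 173 173 173 173]
 [185 170 173 172 173 173 172 173 173 173 173 173 173 173]
 [169 172 173 173 173 174 173 174 173 173 174 173 174 173]]
[338.4967 174.1081]
[338.6012 174.5149]
```

>>> move_arm(targets=[[[0.05, 0.14, 1], [0, 0, 0]], [[0.05, 0.14, 2], [0, 0, 0]], [[0.05, 0.14, 2.6], [0, 0, 0]], [[0.05, 0.14, 2.9], [0, 0, 0]], [[0.05, 0.14, 3.1], [0, 0, 0]]])

```text
time_s: 11.68
tcp_pos: [0.5211, -0.1421, 0.1134]
eef_rot: [180.0, 0.0, -11.7]
contact_force: [1.2, -0.3, -0.9]
gripper_width: 0.0172
gripper_force: 40.0
```

>>> move_arm(targets=[[[0, 0, 0.1], [0, 0, 0]], [[0, 0, 0.2], [0, 0, 0]], [[0, 0, 0.3], [0, 0, 0]], [[0, 0, 0.3], [0, 0, 0]]])

```text
time_s: 12.18
tcp_pos: [0.521, -0.1421, 0.1106]
eef_rot: [-180.0, -0.0, -11.7]
contact_force: [0.5, 0.7, -0.6]
gripper_width: 0.0174
gripper_force: 40.0
```

The tip is in the lid hole with no force on it, so I'll continue down.

>>> move_arm(targets=[[[0, 0, 0.2], [0, 0, 0]], [[0, 0, 0.5], [0, 0, 0]], [[0, 0, 0.8], [0, 0, 0]], [[0, 0, 1.1], [0, 0, 0]], [[0, 0, 1.3], [0, 0, 0]]])

```text
time_s: 12.8
tcp_pos: [0.521, -0.1421, 0.0973]
eef_rot: [180.0, 0.0, -11.7]
contact_force: [0.6, 0.4, -0.5]
gripper_width: 0.017
gripper_force: 40.0
```

>>> move_arm(targets=[[[0, 0, 0.4], [0, 0, 0]], [[0, 0, 0.8], [0, 0, 0]], [[0, 0, 1.2], [0, 0, 0]], [[0, 0, 1.2], [0, 0, 0]], [[0, 0, 1.2], [0, 0, 0]]])

```text
time_s: 13.42
tcp_pos: [0.5211, -0.1421, 0.0856]
eef_rot: [180.0, 0.0, -11.7]
contact_force: [0.1, 0.1, 0.2]
gripper_width: 0.0173
gripper_force: 40.0
```

>>> move_arm(targets=[[[0, 0, 0.3], [0, 0, 0]], [[0, 0, 0.6], [0, 0, 0]], [[0, 0, 0.8], [0, 0, 0]], [[0, 0, 1.0], [0, 0, 0]], [[0, 0, 1.0], [0, 0, 0]]])

```text
time_s: 14.05
tcp_pos: [0.5208, -0.1421, 0.0755]
eef_rot: [180.0, 0.0, -11.7]
contact_force: [-2.3, 0.1, 2.1]
gripper_width: 0.0173
gripper_force: 40.0
```

Contact with the springs has begun. I'll press gently until the force rises sharply, which means shut.

>>> move_arm(targets=[[[0, 0, 0.1], [0, 0, 0]], [[0, 0, 0.2], [0, 0, 0]], [[0, 0, 0.2], [0, 0, 0]]], squeeze=55)

```text
time_s: 14.42
tcp_pos: [0.5206, -0.1421, 0.0737]
eef_rot: [180.0, 0.0, -11.7]
contact_force: [-4.2, 1.4, 4.8]
gripper_width: 0.0169
gripper_force: 55.0
```

>>> move_arm(targets=[[[0, 0, 0.1], [0, 0, 0]], [[0, 0, 0.15], [0, 0, 0]], [[0, 0, 0.15], [0, 0, 0]]])

```text
time_s: 14.8
tcp_pos: [0.5205, -0.1421, 0.0727]
eef_rot: [180.0, 0.0, -11.7]
contact_force: [-5.3, 3.9, 11.3]
gripper_width: 0.0173
gripper_force: 55.0
```

>>> move_arm(targets=[[[0, 0, 0.05], [0, 0, 0]], [[0, 0, 0.1], [0, 0, 0]], [[0, 0, 0.1], [0, 0, 0]]])

```text
time_s: 15.18
tcp_pos: [0.5206, -0.1421, 0.0726]
eef_rot: [180.0, 0.0, -11.6]
contact_force: [-8.5, 4.2, 20.0]
gripper_width: 0.0172
gripper_force: 55.0
```

>>> move_arm(targets=[[[-0.04, -0.03, 0.02], [0, 0, 0]], [[-0.06, -0.03, 0.03], [0, 0, 0]], [[-0.06, -0.03, 0.03], [0, 0, 0]], [[-0.06, -0.03, 0.03], [0, 0, 0]]])

```text
time_s: 15.68
tcp_pos: [0.5206, -0.142, 0.0726]
eef_rot: [180.0, -0.0, -11.6]
contact_force: [-8.0, 2.0, 19.3]
gripper_width: 0.0169
gripper_force: 55.0
```

```bash
python3 - <<'E'
from h import *
s=viewer.capture("side");x=r.get_state();print(x["tcp_pos"],x["contact_force"])
cv2.imwrite("pics/crop4.png",cv2.resize(s["image"][110:220,270:400],None,fx=5,fy=5,interpolation=2))
E
```

```text
[ 0.52053118 -0.1420258   0.07257728] [-8.37309055  1.57969141 20.46492552]
```

View pics/crop4.png

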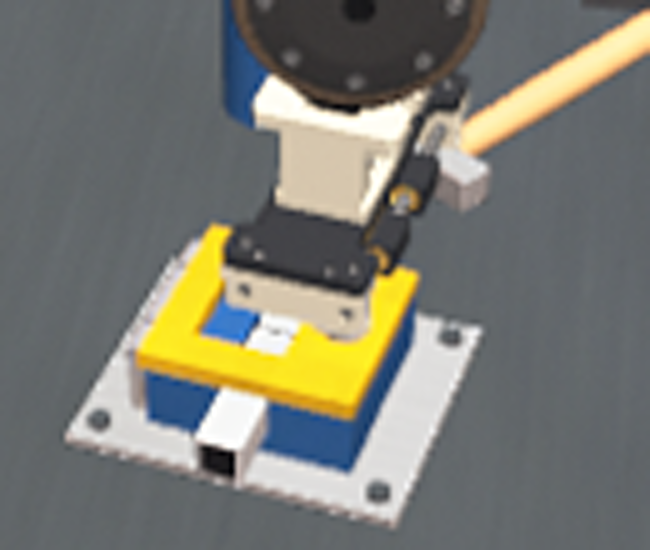

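The lid sits flush and shut, the pin is seated, and the arm presses with about 20 N.

```bash
python3 -c "
from plant import r
print(r.close_job())"
```

```text
the job is handed in; nothing more can be done
None
```

The job is handed in: the upper half is pressed shut, the red pin is seated through both holes, and the arm is still gripping and pressing with about 20 N; no verdict came back from the judge.

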